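Seat the round blank in the die and hold the loupe in focus over it

TASK

Lay the round copper blank flat, fully home, in the round pocket of the die block and let go of it. Then take the red-handled loupe and hold it level over the blank, either face up, with the blank in the middle of the lens and the lens at the height of the yellow collar on the post. Finish while still holding it still there, and do not touch the blank with the loupe, shift the yellow collar or disturb the can, the bushing or the screwdriver.

Things in the scene. Friction and masses are not known exactly. Their poses are not given: they have to be found in the camera images.
- blank_center (a point): Centre (half-way up) of the loose round copper blank: solid disc 44 mm in diameter, 24 mm tall, about 0.25 kg, starting flat on the bench; its z axis is the disc's axis.
- pocket (a point): Centre of the floor of the round pocket (47 mm across, 8 mm deep, 2 mm chamfer, floor 22 mm above the bench) in the fixed grey die block, 100 (x) x 150 (y) x 30 mm tall. A seated blank stands 16 mm proud. z up. A smaller 33 mm square pocket lies 74 mm along +y and does not fit the blank. From here the block's edges are 40 mm along -x, 60 along +x, 39 along -y, 111 along +y.
- focus_mark (a point): Centre of the yellow collar (28 mm across, 10 mm tall) on an upright 12 mm aluminium post, 175 mm tall, on the die block's tail: 115 mm along +x and 36 mm along +y of the pocket, in the pocket's frame. Its mid-height, 110 to 150 mm above the bench, is where the middle of the lens must be. It slides on the post with about 3 N of friction.
- loupe_grip (a point): Best grip point on the loose hand loupe (about 0.16 kg): on the red straight handle, close to the centre of mass, half-way up. The handle is 16 mm wide (along y), 20 mm tall and 94 mm long, from 62 mm behind (-x) to 32 mm ahead (+x) of this point. x points along the handle to the lens, z up. It starts lying flat on the bench, the point 10 mm above it.
- loupe_lens (a point): Centre of the loupe's lens, half-way up: clear glass in a bright metal ring 56 mm in outer diameter and 20 mm tall, 66 mm along +x from loupe_grip and at the same height. z is the lens's axis, upright when the loupe is level.
- can: Bystander: blue can, 52 mm in diameter, 150 mm tall; origin at the centre of its underside. Leave it standing where it is.
- bushing: Bystander: brass ring, 60 mm in diameter, 35 mm tall, origin at the centre of its underside. Leave it where it is.
- screwdriver: Bystander: green-handled screwdriver lying on the bench, handle towards -x; leave it where it is.
There are look-alikes about, which are no part of the job. What is shaped like the part that bears loupe_grip but turquoise is not meant. There is more than one size of the part that bears blank_center; the job needs the smaller.

How it is judged (in metres and radians):
On the way, in this order (a step that is already met when the one before it is completed fails the run):
1. the blank lies flat and fully home in the round pocket, let go, before the loupe is lifted (horizontal distance between blank_center and pocket below 0.004 m and z of blank_center in the frame of pocket below 0.0145 m and angle between blank_center's own z axis and vertical below 0.07 rad and contact force between blank and the fingers below 0.1 N and linear speed of blank below 0.02 m/s), for 0.2 s.
2. the loupe is lifted clear of the bench (height (world z) of loupe_lens above 0.07 m and contact force between loupe and the fingers above 0.5 N), for 0.2 s.
At the end, for the whole second after the job is handed in: Blank in the round pocket (4 mm of centre, 2.5 mm of floor, 4 degrees), untouched by the robot; loupe held still by the fingers alone, clear of block and blank, lens within 12 mm of over the blank's centre, 8 mm of the collar's mid-height, 8 degrees of level (horizontal distance between blank_center and pocket below 0.004 m and z of blank_center in the frame of pocket below 0.0145 m and angle between blank_center's own z axis and vertical below 0.07 rad and horizontal distance between loupe_lens and blank_center below 0.012 m and z of loupe_lens in the frame of focus_mark between -0.008 and 0.008 m and (angle between loupe_lens's own z axis and vertical below 0.14 rad or angle between loupe_lens's own z axis and vertical above 3.0016 rad) and contact force between loupe and the fingers above 0.5 N and contact force between loupe and die below 0.1 N and contact force between loupe and blank below 0.1 N and contact force between blank and the fingers below 0.1 N and linear speed of loupe below 0.02 m/s and angular speed of loupe below 0.15 rad/s); the arm keeps its last pose, push and grip.
It fails at once if the loupe strikes the blank (contact force between loupe and blank above 1 N).
It fails at once if the yellow collar is shifted along its post by more than 5 mm (distance of focus_mark from where it was at the start of the episode above 0.005 m).
It fails at once if a bystander is moved more than 25 mm or tipped (distance of any of can, bushing, screwdriver from where it was at the start of the episode above 0.025 m or angle between any of can, bushing's own z axis and vertical above 0.3 rad).
It also fails if it takes over 53 s, if anything falls off the work surface, if the arm or the gripper's body presses on something with over 40 N, if the wrist force passes 120 N, or if a joint passes its speed limit or range.

ROBOT

A 7-joint arm with a two-finger parallel gripper is mounted at the origin on the work surface. World frame = base frame: x ahead of the robot, y to its left, z up, the work surface at z = 0. Lengths are in m, angles in degrees, forces in N, time in s.
With the tool pointing down it reaches from about 0.35 to 0.9 m from the base axis. Payload 8.1 kg.
Tool frame: the origin (TCP) lies midway between the tips of the shut fingers; the grasp point (between the pads) lies manip.grasp_offset behind it (manip.grasp_offset is the distance from the TCP to the grasp point, in m); x points along the fingers, z is the direction in which the jaws open and shut, and the axes are right-handed (so a half turn about x gives the same grasp; the last joint's range is limited). The gripper opens to 85 mm and grips with 20 to 120 N. Pads are 22 mm wide; open, the fingers measure 114 mm over their backs; the gripper's body (76 mm by 85 mm) begins 54 mm behind the grasp point. The pads swing forward as they close: fully open they stand 13 mm farther back than shut.
Start: joints at [-79.16, 24.895, 1.432, 90.138, -0.665, 64.973, -4.303], TCP at [0.18, 0.599, 0.231] pointing down, gripper open.
Joint ranges: [-149.89, 149.89], [-25.12, 119.58], [-72.63, 75.52], [4.76, 147.25], [-75.54, 255.54], [6.69, 114.76], [-157.13, 157.13]. Speed limits (degrees/s): [127.2, 127.2, 172.46, 172.46, 180, 180, 180].

INTERFACE

Orientations are given as a 3x3 rotation matrix whose columns are the frame's x, y, z axes.
In Python, from bench import manip gives the robot as it stands.
- The arm moves only by the tool arm_command, never from a script. Its argument "moves" is text: rows parted by semicolons, each of 4 numbers parted by spaces: the shift along the world's x, y, z in units of 30 mm (1.0 is 30 mm), then the turn about the world's z in rad. In form: tx ty tz twist; .... A call has 1 to 20 rows; each row shifts and turns the commanded pose from where the row before left it; what a row does not reach is not made up. A row lasts 1/10 s, in which the tool goes at most 50 mm and 8.59 degrees, less where a joint would pass 70% of its speed; a pose out of reach is approached as far as the arm can. A call is refused whole if a number of a shift passes 1 or a number of a turn 0.15, either way. A call with a gripper value outside its range is refused whole. "fingers" is the finger opening in mm, from 0 to 85.4, set as the call begins (left out, the last holds). The fingers move at their own pace and stop on an object; "grip_force" is the grip in N (left out, the last holds). Time passes only in rows, so rows that do not move let the fingers close. It gives the time, the measured TCP pose, the force and the opening at its end, in the units of the state.
- manip.state(): the state, without advancing time (a new reading comes with each control period).
- manip.read_camera(name): name is "scene" or "top" or "wrist"; returns the picture (384x512x3 uint8, red, green, blue); there is no depth.
- manip.camera_params(name): a dict with "intrinsics" (3x3 intrinsics, pixels), "k1" (the pictures are not rectified: a ray, as slopes to the right and down, at radius r is drawn at 1 + k1 r^2 times it, then the intrinsics apply), "rvec" (rotation vector, rad) and "tvec" (3), from world to camera coordinates, as OpenCV has them. Camera axes: x right, y down, z forward; pixel columns grow to the right and rows downward; lengths in m; the calibration is good to about 2 mm. A picture is of the moment at which its call begins: read the wrist's pose just before it. camera_params takes no time and is no camera call; for the wrist camera it gives the pose at the moment of the call.
- manip.job_done(): hands the job in, once; it reports no verdict.
The state is a dict: "time": time; "qpos": joint angles; "joint_vel": joint speeds; "joint_torque": joint torques, N m; "eef_pos": TCP position; "orientation": TCP orientation; "wrist_force": force on the tool from outside, world axes, zero at the start; "wrist_torque": the same for the moment, N m; "opening": finger opening in m.
Only numpy, scipy, OpenCV 4.12 (cv2) and the standard library are available. Lean on these libraries where they do the work, as an engineer would, in place of code of your own. Each camera call takes 0.05 s, during which the arm holds its last target.

## Working session

There is one attempt and no reset: what is moved stays moved. The work goes in short steps, Python scripts to look and compute and a tool call to move; the robot and the scene stay as the last step left them, time stands still between calls to the robot, and variables do not carry over. Pictures are saved under pics/ and viewed, and the job is handed in when it is done.

Besides the shell and the picture viewer there is one more tool, called after "Request:" as a command line: name --argument value ..., lists and objects as JSON in quotes. arm_command: Moves the arm, as the interface text tells. Its arguments: {"type":"object","properties":{"moves":{"type":"string"},"fingers":{"type":"number"},"grip_force":{"type":"number"}},"required":["moves"]}

```bash
mkdir -p pics
cat > h.py <<'E'
import numpy as np, cv2
from bench import manip
def shot(n,f):
    P=manip.camera_params(n); im=manip.read_camera(n)
    cv2.imwrite('pics/'+f+'.png',im[:,:,::-1]); np.savez('pics/'+f+'.npz',im=im,**{k:np.array(P[k],float) for k in('intrinsics','k1','rvec','tvec')})
    return im
def load(f): return np.load('pics/'+f+'.npz')
def ray(d,uv):
    K=d['intrinsics'];D=np.array([float(d['k1']),0,0,0])
    p=cv2.undistortPoints(np.array(uv,float).reshape(-1,1,2),K,D)[:,0]
    R=cv2.Rodrigues(d['rvec'])[0]; c=-R.T@d['tvec'].ravel()
    v=np.c_[p,np.ones(len(p))]@R
    return c,v
def onz(d,uv,z):
    c,v=ray(d,uv); return c+v*((z-c[2])/v[:,2])[:,None]
def proj(d,X):
    return cv2.projectPoints(np.array(X,float).reshape(-1,1,3),d['rvec'],d['tvec'],d['intrinsics'],np.array([float(d['k1']),0,0,0]))[0][:,0]
E
python3 - <<'E'
from h import *
for n in('scene','top','wrist'):
    shot(n,n+'0'); d=load(n+'0'); R=cv2.Rodrigues(d['rvec'])[0]; print(n,-R.T@d['tvec'].ravel(),R[2],d['intrinsics'][0,0],d['k1'])
s=manip.state(); print(s['time'],s['eef_pos'],s['orientation'],s['opening'],manip.grasp_offset)
E
```

```text
scene [ 1.44742905 -0.36119111  0.91483674] [-0.70956758  0.23489144 -0.66433414] 446.36248664669597 0.028269186168029564
top [ 0.5349869  -0.06727389  0.97614092] [ 0.06011248  0.01959794 -0.9979992 ] 366.6110295029856 -0.004566188230503901
wrist [0.10634853 0.62034612 0.37504909] [ 0.28627136 -0.08824229 -0.95407652] 266.3190624131809 -0.06221389765671703
0.15 [0.17975148 0.59820214 0.230733  ] [[-2.27164183e-04 -9.57700061e-01  2.87768209e-01]
 [-1.14597182e-03  2.87768277e-01  9.57699382e-01]
 [-9.99999318e-01 -1.12219260e-04 -1.16286792e-03]] 0.0855973878075133 0.0187
```

View pics/scene0.png

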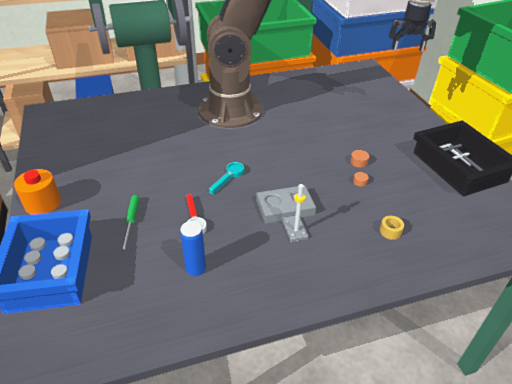

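View pics/top0.png

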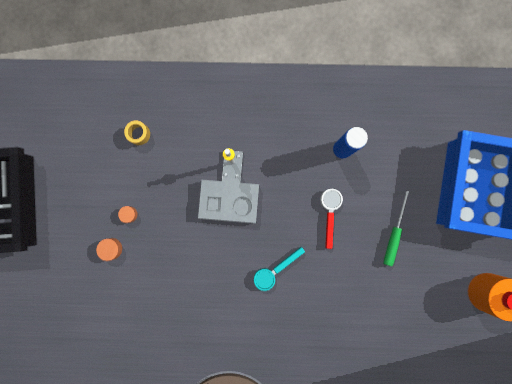

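View pics/wrist0.png

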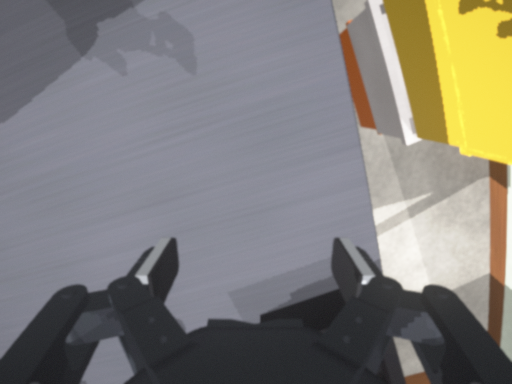

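The scene and top views show two copper discs in top: (127,214), which looks smaller, and (108,250), which looks larger. The loupes are red at (331,220) and turquoise at (280,270). The round pocket is at (242,206), the square one at (213,204), and the collar at (229,155). I'll measure these and check the choice in a crop.

```bash
cat >> h.py <<'E'
def blobs(im,lo,hi,amin=20):
    hsv=cv2.cvtColor(im,cv2.COLOR_RGB2HSV); m=cv2.inRange(hsv,np.array(lo),np.array(hi))
    cs=cv2.findContours(m,cv2.RETR_EXTERNAL,cv2.CHAIN_APPROX_NONE)[0]
    return [c for c in cs if cv2.contourArea(c)>amin]
E
python3 - <<'E'
from h import *
for n in('top0','scene0'):
    d=load(n); im=d['im']; print(n)
    for nm,lo,hi in(('copper',(3,100,100),(14,255,255)),('red',(0,180,80),(2,255,255)),('red2',(175,180,80),(180,255,255)),('yellow',(22,150,120),(34,255,255))):
        for c in blobs(im,lo,hi,12):
            (x,y),r=cv2.minEnclosingCircle(c); m=cv2.moments(c); u=[m['m10']/m['m00'],m['m01']/m['m00']]
            print(nm,np.round(u,1),round(r,1),cv2.contourArea(c),'z0.02:',np.round(onz(d,[u],0.024)[0],4), cv2.minAreaRect(c))
d=load('top0');im=d['im'][:,:,::-1]
a=cv2.resize(im[140:270,80:270],None,fx=4,fy=4,interpolation=cv2.INTER_CUBIC); cv2.imwrite('pics/c1.png',a)
a=cv2.resize(im[170:300,240:420],None,fx=4,fy=4,interpolation=cv2.INTER_CUBIC); cv2.imwrite('pics/c2.png',a)
E
```

```text
top0
copper [486.4 293.3] 27.2 1042.0 z0.02: [ 0.3484 -0.6457  0.024 ] ((491.1769104003906, 294.6846008300781), (47.887359619140625, 42.098777770996094), 15.255120277404785)
copper [108.6 249.1] 13.0 436.0 z0.02: [0.4344 0.3241 0.024 ] ((108.5, 249.0), (22.0, 25.0), 90.0)
copper [127.1 214.1] 9.4 235.5 z0.02: [0.5261 0.2798 0.024 ] ((127.0, 214.0), (16.0, 18.0), 90.0)
red [507.5 299.7] 8.1 93.0 z0.02: [ 0.334  -0.6984  0.024 ] ((507.0, 300.0), (8.0, 16.0), 0.0)
red [329.5 229.9] 17.6 195.5 z0.02: [ 0.4985 -0.2469  0.024 ] ((329.32916259765625, 230.41647338867188), (6.791515827178955, 35.15608215332031), 2.862405300140381)
yellow [229.1 155.3] 6.1 46.5 z0.02: [0.6866 0.0176 0.024 ] ((228.25003051757812, 153.75001525878906), (11.31370735168457, 10.60660171508789), 45.0)
yellow [135.1 131.4] 11.8 330.0 z0.02: [0.745  0.2685 0.024 ] ((135.25001525878906, 131.25003051757812), (20.50609588623047, 21.21320343017578), 45.0)
scene0
copper [360.4 178.7] 7.8 157.5 z0.02: [0.5378 0.2768 0.024 ] ((360.55767822265625, 178.71153259277344), (14.31647777557373, 14.120362281799316), 11.309932708740234
[... 1798 characters left out ...]
2 -0.6876  0.024 ] ((31.549999237060547, 176.64999389648438), (12.965337753295898, 14.546475410461426), 71.56504821777344)
yellow [392.2 224.9] 11.6 257.0 z0.02: [0.7424 0.2686 0.024 ] ((390.6219787597656, 224.9024200439453), (19.36554718017578, 21.39580535888672), 51.34019470214844)
yellow [299.2 198.7] 5.0 33.5 z0.02: [0.569  0.0609 0.024 ] ((299.5, 197.5), (9.0, 7.0), 0.0)
yellow [204.6  77.2] 5.0 38.5 z0.02: [-0.2389 -0.0435  0.024 ] ((204.40003967285156, 77.30000305175781), (8.944271087646484, 5.81377649307251), 63.43495178222656)
yellow [472.7 102. ] 60.1 4444.5 z0.02: [0.2457 0.9091 0.024 ] ((475.0390625, 105.93457794189453), (111.02322387695312, 58.04619598388672), 30.82766342163086)
```

View pics/c1.png

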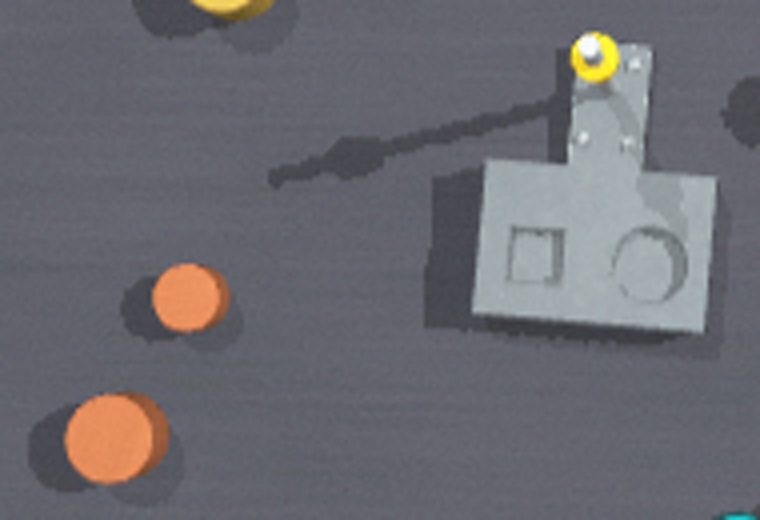

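View pics/c2.png

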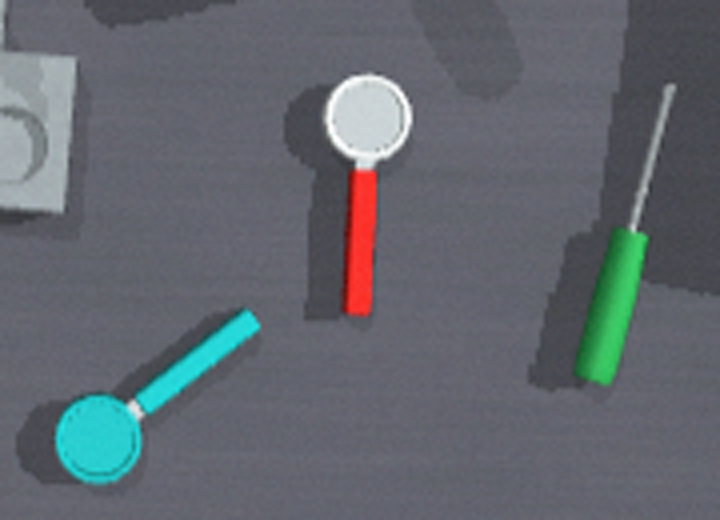

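The crop shows the smaller disc about 17 px across (44 mm) and the other about 24 px (58 mm). So the blank is the disc at (127,214). The red loupe's lens is at (332,200), and the round pocket is at (242,206).

Run:
```python
from h import *
d=load('top0'); f=lambda p:np.array(p)/4+[80-.375,140-.375]; g=lambda p:np.array(p)/4+[240-.375,170-.375]
c=onz(d,[f(p) for p in((487,159),(717,178),(703,331),(473,312))],.03); print(c.round(4))
for a,b in((1,0),(2,3),(2,1),(3,0)): v=c[a]-c[b] if 0 else c[b]-c[a]; print(np.degrees(np.arctan2(v[1],v[0])).round(2),np.linalg.norm(v).round(4))
xh=(c[0]-c[3]+c[1]-c[2]);xh/=np.linalg.norm(xh);yh=(c[0]-c[1]+c[3]-c[2]);yh/=np.linalg.norm(yh)
p=c.mean(0)-.010*xh-.036*yh; print('pocket by corners',p.round(4),'circle',onz(d,[f((649,265))],.03).round(4))
print('blank',onz(d,[f((187,298))],.024).round(4))
im=cv2.cvtColor(d['im'],cv2.COLOR_RGB2HSV)
l=onz(d,[g((369,117)),g((362,171)),g((357,315))],.02); print('loupe',l.round(4)); v=l[0]-l[2];print(np.degrees(np.arctan2(v[1],v[0])))
```

```text
[[ 0.6211  0.0874  0.03  ]
 [ 0.6122 -0.0622  0.03  ]
 [ 0.5133 -0.0556  0.03  ]
 [ 0.5217  0.0932  0.03  ]]
86.59 0.1499
86.74 0.149
-3.85 0.0991
-3.32 0.0995
pocket by corners [ 0.555  -0.0196  0.03  ] circle [[ 0.5548 -0.0197  0.03  ]]
blank [[0.5261 0.2817 0.024 ]]
loupe [[ 0.5789 -0.2529  0.02  ]
 [ 0.5438 -0.2488  0.02  ]
 [ 0.4509 -0.2467  0.02  ]]
-2.764186075021572
```

Request:
arm_command --moves "0.72 -0.66 -0.12 0.0145;0.72 -0.66 -0.12 0.0145;0.72 -0.66 -0.12 0.0145;0.72 -0.66 -0.12 0.0145;0.72 -0.66 -0.12 0.0145;0.72 -0.66 -0.12 0.0145;0.72 -0.66 -0.12 0.0145;0.72 -0.66 -0.12 0.0145;0.72 -0.66 -0.12 0.0145;0.72 -0.66 -0.12 0.0145;0.72 -0.66 -0.12 0.0145;0.72 -0.66 -0.12 0.0145;0.72 -0.66 -0.12 0.0145;0.72 -0.66 -0.12 0.0145;0.72 -0.66 -0.12 0.0145;0.72 -0.66 -0.12 0.0145;0 0 0 0;0 0 0 0;0 0 0 0;0 0 0 0"

```text
time: 2.15
eef_pos: [0.5245, 0.283, 0.1738]
orientation: [[-0.0, -0.998, 0.058], [0.001, 0.058, 0.998], [-1.0, 0.0, 0.0]]
wrist_force: [0.9, -0.1, -0.2]
opening: 0.0852
```

```bash
cat > w.py <<'E'
from h import *
import sys
s=manip.state();print(s['time'],s['eef_pos'].round(4),s['orientation'].round(3).tolist(),s['opening'])
shot('wrist',sys.argv[1])
E
python3 w.py w1
python3 - <<'E'
from h import *
d=load('w1')
for c in blobs(d['im'],(3,100,60),(14,255,255),300):
    x,y,w,h=cv2.boundingRect(c); print(x,y,w,h,cv2.fitEllipse(c))
print(proj(d,[[.526,.2815,.024]]))
E
```

```text
2.15 [0.5245 0.283  0.1738] [[-0.0, -0.998, 0.058], [0.001, 0.058, 0.998], [-1.0, 0.0, 0.0]] 0.0851725358897824
263 62 57 59 ((290.7686462402344, 91.24565887451172), (55.230281829833984, 58.03297805786133), 26.243528366088867)
[[253.45657612 178.31130415]]
```

View pics/w1.png

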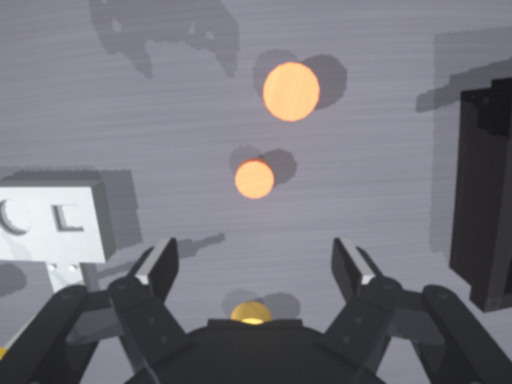

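The blank is at (254,179) between the two jaws, with the larger disc at (291,91) and the die at the left. I'll measure the blank finely.

Run:
```python
from h import *
d=load('w1')
for c in blobs(d['im'],(3,90,120),(22,255,255),300):
    e=cv2.fitEllipse(c); print(cv2.boundingRect(c),e,onz(d,[e[0]],.024).round(4))
```

```text
(231, 302, 40, 23) ((251.06112670898438, 313.18255615234375), (21.600255966186523, 39.06317901611328), 91.66741943359375) [[0.7171 0.2668 0.024 ]]
(235, 158, 39, 40) ((254.18899536132812, 177.81602478027344), (37.69858169555664, 39.00115966796875), 179.6063995361328) [[0.5255 0.2824 0.024 ]]
(263, 62, 57, 59) ((290.7926025390625, 91.2739028930664), (55.597904205322266, 58.4256477355957), 24.9000301361084) [[0.4341 0.3261 0.024 ]]
```

Request:
arm_command --moves "0.04 -0.03 -0.6 0;0 0 -0.6 0;0 0 -0.6 0;0 0 -0.6 0;0 0 -0.6 0;0 0 -0.6 0;0 0 -0.6 0;0 0 -0.6 0;0 0 -0.4 0;0 0 -0.3 0;0 0 0 0;0 0 0 0"

```text
time: 3.4
eef_pos: [0.5268, 0.2812, 0.0091]
orientation: [[0.0, -0.998, 0.06], [0.0, 0.06, 0.998], [-1.0, -0.0, 0.0]]
wrist_force: [0.6, -0.3, 0.8]
opening: 0.0856
```

```bash
python3 w.py w2
```

```text
3.4 [0.5268 0.2812 0.0091] [[0.0, -0.998, 0.06], [0.0, 0.06, 0.998], [-1.0, -0.0, 0.0]] 0.0855904963486396
```

View pics/w2.png

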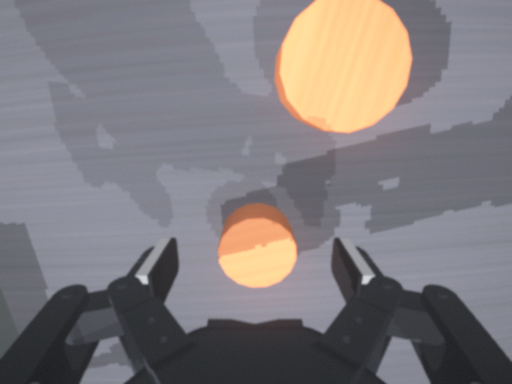

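The blank is at (257,246), midway between the pads at columns 178 and 333. I'll check how far off it is along x before closing.

Run:
```python
from h import *
d=load('w2')
print(onz(d,[(257,287),(219,250),(297,250)],.024).round(4), proj(d,[[.5268,.2812,.024],[.526,.2818,.024]]))
```

```text
[[0.5499 0.2811 0.024 ]
 [0.5243 0.2616 0.024 ]
 [0.5269 0.3045 0.024 ]] [[254.83831306 252.16644499]
 [255.8387763  250.83766548]]
```

Request:
arm_command --moves "0 0 0 0;0 0 0 0;0 0 0 0;0 0 0 0;0 0 0 0;0 0 0 0;0 0 0 0;0 0 0 0" --fingers 0 --grip_force 50

```text
time: 4.25
eef_pos: [0.527, 0.2812, 0.0096]
orientation: [[0.001, -0.998, 0.06], [0.001, 0.06, 0.998], [-1.0, -0.001, 0.001]]
wrist_force: [-1.7, -0.4, 7.3]
opening: 0.042
```

Request:
arm_command --moves "0 0 0.3 0;0 0 0.6 0;0 0 0.6 0;0 0 0.6 0;0 0 0.6 0;0 0 0 0;0 0 0 0;0 0 0 0"

```text
time: 5.05
eef_pos: [0.5259, 0.2805, 0.0887]
orientation: [[-0.001, -0.998, 0.06], [-0.001, 0.06, 0.998], [-1.0, 0.001, -0.001]]
wrist_force: [0.1, 0.3, -2.3]
opening: 0.0415
```

```bash
python3 w.py w3; python3 -c "
from h import *
shot('scene','s3');im=load('s3')['im'][:,:,::-1];cv2.imwrite('pics/s3c.png',cv2.resize(im[90:250,250:440],None,fx=4,fy=3.7,interpolation=cv2.INTER_CUBIC))"
```

```text
5.05 [0.5259 0.2805 0.0887] [[-0.001, -0.998, 0.06], [-0.001, 0.06, 0.998], [-1.0, 0.001, -0.001]] 0.041536121185822936
```

View pics/w3.png

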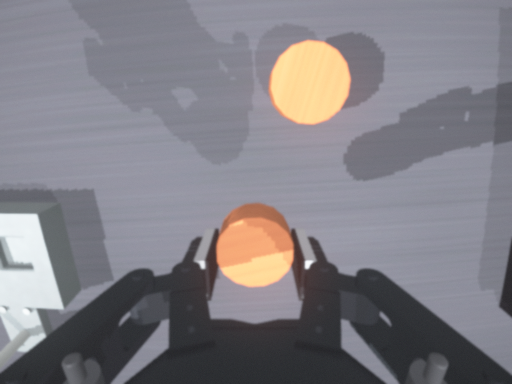

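View pics/s3c.png

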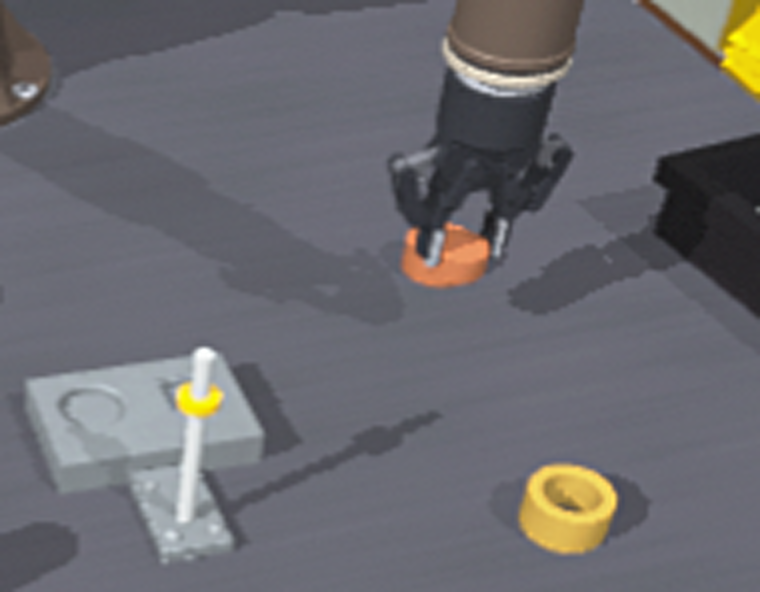

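The blank is held level at (255,246) with a pad on each side, and the die is clear to the left. Next I move above the pocket.

Request:
arm_command --moves "0 0 0.7 0;0 -0.3 0.7 0;0.08 -0.74 0.1 0;0.08 -0.74 0.1 0;0.08 -0.74 0.1 0;0.08 -0.74 0.1 0;0.08 -0.74 0.1 0;0.08 -0.74 0.1 0;0.08 -0.74 0.1 0;0.08 -0.74 0.1 0;0.08 -0.74 0.1 0;0.08 -0.74 0.1 0;0.08 -0.74 0.1 0;0.08 -0.74 0.1 0;0 -0.74 0.1 0;0 0 0 0;0 0 0 0;0 0 0 0;0 0 0 0"

```text
time: 7.05
eef_pos: [0.5552, -0.0156, 0.1704]
orientation: [[-0.001, -0.998, 0.058], [0.0, 0.058, 0.998], [-1.0, 0.001, 0.0]]
wrist_force: [-0.3, -0.3, -1.5]
opening: 0.0422
```

```bash
python3 w.py w4
```

```text
7.05 [ 0.5552 -0.0156  0.1704] [[-0.001, -0.998, 0.058], [0.0, 0.058, 0.998], [-1.0, 0.001, 0.0]] 0.04215077575584299
```

View pics/w4.png

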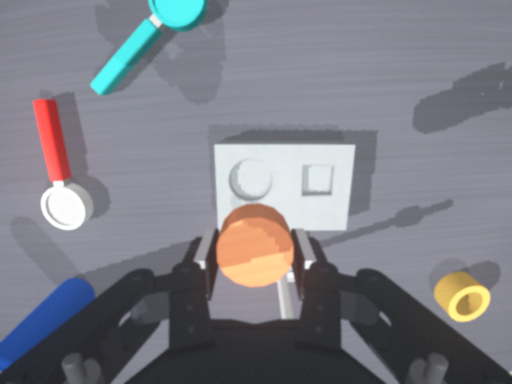

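The pocket is visible at about (251,178), just above the held blank at (255,245), and the square pocket is at (319,180). The loupe is at the left, around (60,160). I'll measure the rim and blank closely.

Run:
```python
from h import *
d=load('w4');im=d['im'][:,:,::-1]
a=cv2.resize(im[135:295,190:370],None,fx=4,fy=3.7 if 0 else 3.75,interpolation=cv2.INTER_CUBIC)
cv2.imwrite('pics/w4c.png',a)
```

```text
(no output)
```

View pics/w4c.png

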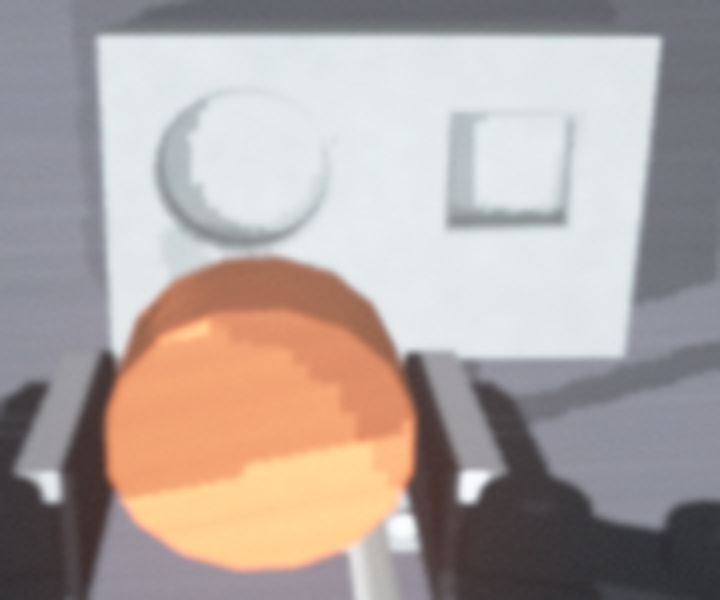

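Run:
```python
from h import *
d=load('w4'); f=lambda p:[p[0]/4+190-.375,p[1]/3.75+135-.37]
c=onz(d,[f(p) for p in((97,37),(662,37),(625,357))],.03);print(c.round(4))
yh=(c[1]-c[0]);print(np.linalg.norm(yh),np.linalg.norm(c[2]-c[1]));yh/=np.linalg.norm(yh);xh=np.array([yh[1],-yh[0],0]);print('yaw',np.degrees(np.arctan2(xh[1],xh[0])))
print('pocket from corner',(c[0]+.04*xh+.039*yh).round(4),(c[1]+.04*xh-.111*yh).round(4))
r=onz(d,[f(p) for p in((157,168),(329,168),(243,90),(243,247))],.03);print(r.round(4),r[:2].mean(0).round(4),r[2:].mean(0).round(4))
z=.1704+.0144
b=onz(d,[f(p) for p in((105,437),(416,437),(260,308),(260,570))],z);print(b.round(4),b[:2].mean(0).round(4),b[2:].mean(0).round(4),np.linalg.norm(b[1]-b[0]),np.linalg.norm(b[3]-b[2]))
```

```text
[[ 0.5145 -0.0569  0.03  ]
 [ 0.5229  0.0944  0.03  ]
 [ 0.6235  0.0888  0.03  ]]
0.15151037818852328 0.10076311325026897
yaw -3.195605282284302
pocket from corner [ 0.5566 -0.0202  0.03  ] [ 0.5567 -0.0187  0.03  ]
[[ 0.5539 -0.0442  0.03  ]
 [ 0.5567  0.0034  0.03  ]
 [ 0.532  -0.019   0.03  ]
 [ 0.58   -0.022   0.03  ]] [ 0.5553 -0.0204  0.03  ] [ 0.556  -0.0205  0.03  ]
[[ 0.5537 -0.0371  0.1848]
 [ 0.5562  0.0059  0.1848]
 [ 0.5343 -0.0144  0.1848]
 [ 0.5783 -0.017   0.1848]] [ 0.5549 -0.0156  0.1848] [ 0.5563 -0.0157  0.1848] 0.04308173893940396 0.044174052062209285
```

Request:
arm_command --moves "0 -0.15 -0.5 0;0 0 -0.5 0;0 0 -0.5 0;0 0 -0.5 0;0 0 -0.5 0;0 0 -0.5 0;0 0 -0.5 0;0 0 -0.4 0;0 0 -0.28 0;0 0 0 0;0 0 0 0;0 0 0 0"

```text
time: 8.3
eef_pos: [0.556, -0.0212, 0.046]
orientation: [[0.001, -0.998, 0.06], [0.0, 0.06, 0.998], [-1.0, -0.001, 0.0]]
wrist_force: [0.4, 0.3, -2.4]
opening: 0.042
```

```bash
python3 w.py w5;python3 -c "
from h import *
shot('scene','s5');im=load('s5')['im'][:,:,::-1];cv2.imwrite('pics/s5c.png',cv2.resize(im[140:250,240:340],None,fx=6,fy=5.4,interpolation=cv2.INTER_CUBIC))"
```

```text
8.3 [ 0.556  -0.0212  0.046 ] [[0.001, -0.998, 0.06], [0.0, 0.06, 0.998], [-1.0, -0.001, 0.0]] 0.04197657196272198
```

View pics/w5.png

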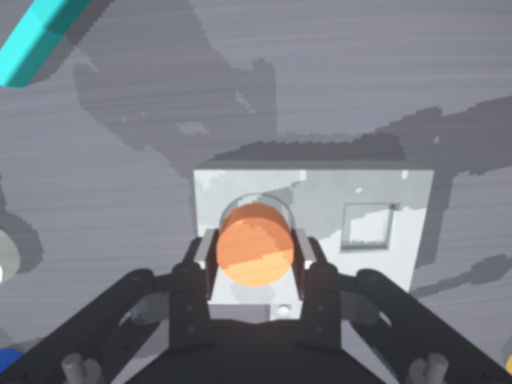

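View pics/s5c.png

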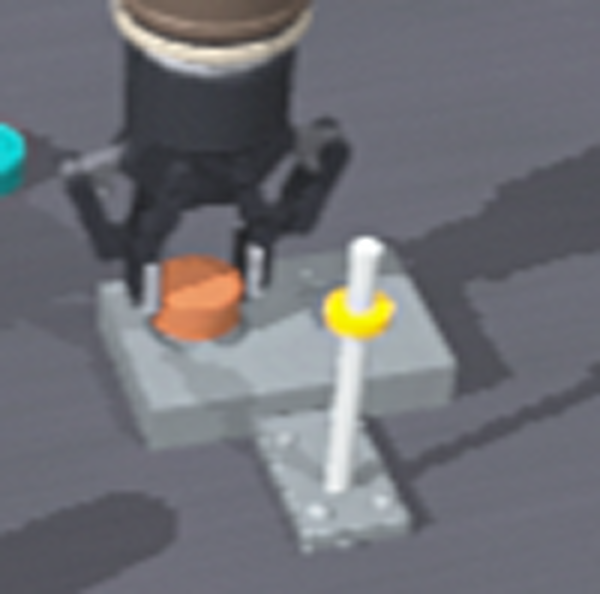

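Run:
```python
from h import *
d=load('w5');im=d['im'][:,:,::-1]
a=cv2.resize(im[160:300,190:330],None,fx=5,fy=4.2,interpolation=cv2.INTER_CUBIC)
cv2.imwrite('pics/w5c.png',a)
t=np.linspace(0,2*np.pi,60)
def cir(c,r,z): return proj(d,np.c_[c[0]+r*np.cos(t),c[1]+r*np.sin(t),0*t+z])
b=im.copy()
b=cv2.resize(b[160:300,190:330],None,fx=5,fy=4.2,interpolation=cv2.INTER_CUBIC)
for c,r,z,col in(((.5558,-.0202),.0255,.03,(255,0,0)),((.5565,-.0212),.022,.0604,(0,255,0))):
    q=(cir(c,r,z)-[190,160]+.5)*[5,4.2]; cv2.polylines(b,[q.astype(int)],True,col,1)
cv2.imwrite('pics/w5d.png',b)
```

```text
(no output)
```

View pics/w5d.png

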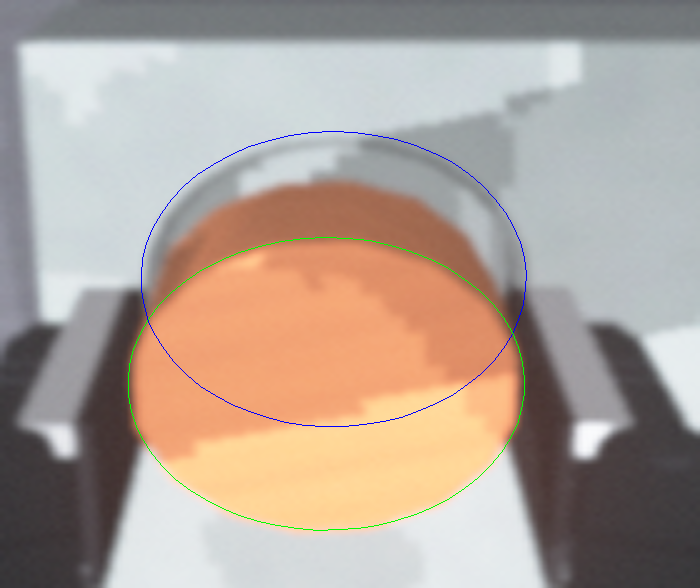

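The drawn circles fit: the rim is about 1 mm to +y of the held blank. I'll correct for that and lower.

Request:
arm_command --moves "-0.015 0.035 0 0;0 0 0 0;0 0 -0.1 0;0 0 -0.1 0;0 0 -0.1 0;0 0 -0.1 0;0 0 0 0;0 0 0 0"

```text
time: 9.2
eef_pos: [0.5549, -0.0202, 0.0332]
orientation: [[-0.0, -0.998, 0.06], [0.0, 0.06, 0.998], [-1.0, 0.0, -0.0]]
wrist_force: [-0.5, -0.2, -3.0]
opening: 0.0419
```

Request:
arm_command --moves "0 0 -0.03 0;0 0 -0.03 0;0 0 0 0;0 0 0 0"

```text
time: 9.6
eef_pos: [0.5551, -0.0202, 0.0316]
orientation: [[0.0, -0.998, 0.06], [0.0, 0.06, 0.998], [-1.0, -0.0, 0.0]]
wrist_force: [-0.0, -0.1, -0.2]
opening: 0.0422
```

```bash
python3 w.py w6
python3 - <<'E'
from h import *
d=load('w6');im=d['im'][:,:,::-1]
cv2.imwrite('pics/w6c.png',cv2.resize(im[160:300,190:330],None,fx=5,fy=4.2,interpolation=cv2.INTER_CUBIC))
E
```

```text
9.6 [ 0.5551 -0.0202  0.0316] [[0.0, -0.998, 0.06], [0.0, 0.06, 0.998], [-1.0, -0.0, 0.0]] 0.04218807053105074
```

View pics/w6c.png

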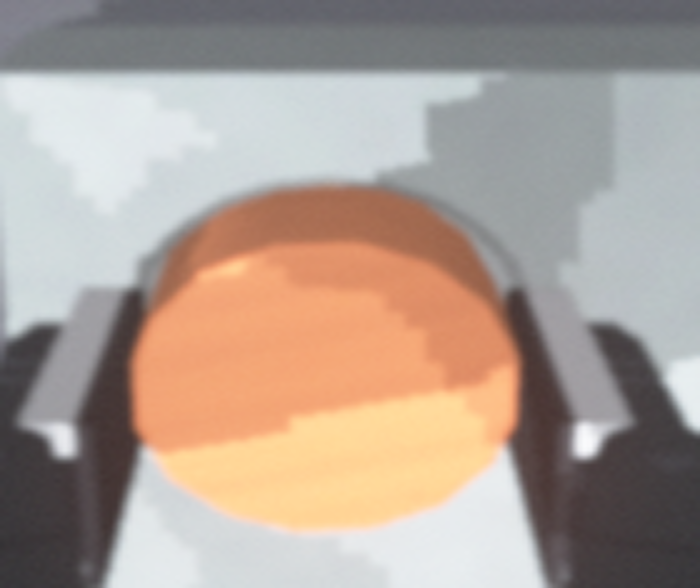

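The blank sits inside the rim with an even gap on the visible side, and the weight has come off the wrist. I release it.

Request:
arm_command --moves "0 0 0 0;0 0 0 0;0 0 0 0;0 0 0 0;0 0 0 0;0 0 0.3 0;0 0 0.5 0;0 0 0.7 0;0 0 0.7 0;0 0 0.7 0;0 0 0.7 0;0 0 0.7 0;0 0 0.7 0;0 0 0 0;0 0 0 0" --fingers 85

```text
time: 11.15
eef_pos: [0.5551, -0.0201, 0.1821]
orientation: [[0.001, -0.998, 0.06], [0.0, 0.06, 0.998], [-1.0, -0.001, 0.0]]
wrist_force: [-0.6, -0.5, -0.5]
opening: 0.0846
```

```bash
python3 w.py w7
python3 - <<'E'
from h import *
d=load('w7');im=d['im'][:,:,::-1]
o=np.array([200,130]);b=cv2.resize(im[130:270,200:380],None,fx=4,fy=4,interpolation=cv2.INTER_CUBIC)
t=np.linspace(0,2*np.pi,60)
for c,r,z,col in(((.5558,-.0202),.0245,.03,(255,0,0)),((.5558,-.0202),.022,.046,(0,255,0))):
    q=(proj(d,np.c_[c[0]+r*np.cos(t),c[1]+r*np.sin(t),0*t+z])-o+.5)*4; cv2.polylines(b,[q.astype(int)],True,col,1)
cv2.imwrite('pics/w7c.png',b)
for c in blobs(d['im'],(3,90,120),(22,255,255),300):
    e=cv2.fitEllipse(c); print(cv2.boundingRect(c),e,onz(d,[e[0]],.046).round(4))
E
```

```text
11.15 [ 0.5551 -0.0201  0.1821] [[0.001, -0.998, 0.06], [0.0, 0.06, 0.998], [-1.0, -0.001, 0.0]] 0.08461994570981987
(433, 267, 52, 46) ((461.2462463378906, 286.42645263671875), (31.386638641357422, 55.320343017578125), 128.41981506347656) [[0.7161 0.2435 0.046 ]]
(235, 159, 40, 40) ((254.5322265625, 178.1477813720703), (38.532371520996094, 39.22950744628906), 132.9348907470703) [[ 0.553  -0.0203  0.046 ]]
```

View pics/w7c.png

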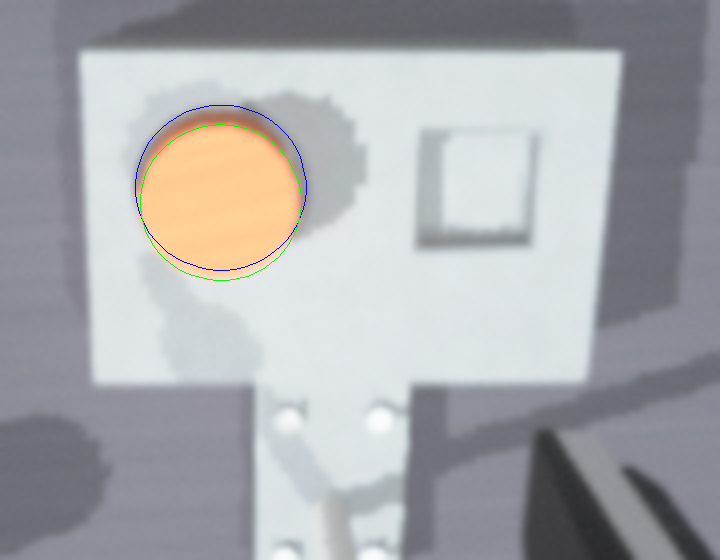

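View pics/w7.png

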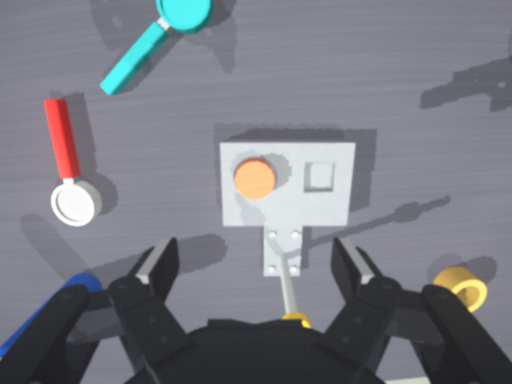

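The blank sits at (254,178), matching the circle drawn for a seated top face (z = 46 mm). Next is the collar height.

Run:
```python
from h import *
px,py=.6727,.0091
shot('scene','s7');shot('top','t7')
t=np.linspace(0,2*np.pi,60)
for n in('scene0','s7','top0','w7'):
    d=load(n)
    p=proj(d,[[px,py,.13]])[0]
    for c in blobs(d['im'],(20,120,80),(36,255,255),8):
        x,y,w,h=cv2.boundingRect(c)
        if np.hypot(x+w/2-p[0],y+h/2-p[1])<25:
            uv=[x+(w-1)/2,y+(h-1)/2]
            C,v=ray(d,[uv]);v=v[0]
            # point on ray nearest the vertical axis
            A=np.c_[v,[0,0,-1]];s=np.linalg.lstsq(A,np.array([px,py,0])-C,rcond=None)[0]
            print(n,(x,y,w,h),uv,'z',s[1].round(4),'miss',(C+v*s[0]-[px,py,s[1]]).round(4))
            for z in(.12,.125,.13,.135,.14):
                q=np.vstack([proj(d,np.c_[px+.014*np.cos(t),py+.014*np.sin(t),0*t+z+e]) for e in(-.005,.005)])
                print(z,q.min(0).round(1),q.max(0).round(1))
            print(cv2.boundingRect(c))
d=load('s7');im=d['im'][:,:,::-1]
cv2.imwrite('pics/s7c.png',cv2.resize(im[170:250,250:330],None,fx=7,fy=7,interpolation=cv2.INTER_NEAREST))
```

```text
scene0 (294, 194, 11, 9) [299.0, 198.0] z 0.1322 miss [0.0005 0.0009 0.    ]
0.12 [292.7 196.3] [303.8 206.5]
0.125 [292.9 194.9] [303.9 205.1]
0.13 [293.  193.5] [304.1 203.7]
0.135 [293.1 192.1] [304.3 202.3]
0.14 [293.3 190.7] [304.4 200.8]
(294, 194, 11, 9)
s7 (294, 194, 11, 9) [299.0, 198.0] z 0.1322 miss [0.0005 0.0009 0.    ]
0.12 [292.7 196.3] [303.8 206.5]
0.125 [292.9 194.9] [303.9 205.1]
0.13 [293.  193.5] [304.1 203.7]
0.135 [293.1 192.1] [304.3 202.3]
0.14 [293.3 190.7] [304.4 200.8]
(294, 194, 11, 9)
top0 (223, 148, 12, 13) [228.5, 154.0] z 0.1318 miss [-0.0002  0.0004  0.    ]
0.12 [223.  148.5] [235.2 160.9]
0.125 [222.7 148.1] [235.  160.6]
0.13 [222.5 147.7] [234.9 160.3]
0.135 [222.3 147.3] [234.7 160. ]
0.14 [222.1 146.9] [234.6 159.7]
(223, 148, 12, 13)
w7 (283, 313, 27, 16) [296.0, 320.5] z 0.1275 miss [-0.0004  0.0028  0.    ]
0.12 [277.2 300. ] [307.3 330.2]
0.125 [277.6 303.6] [308.3 334.3]
0.13 [278.  307.3] [309.3 338.5]
0.135 [278.5 311.1] [310.3 342.9]
0.14 [278.9 315.1] [311.4 347.5]
(283, 313, 27, 16)
```

View pics/s7c.png

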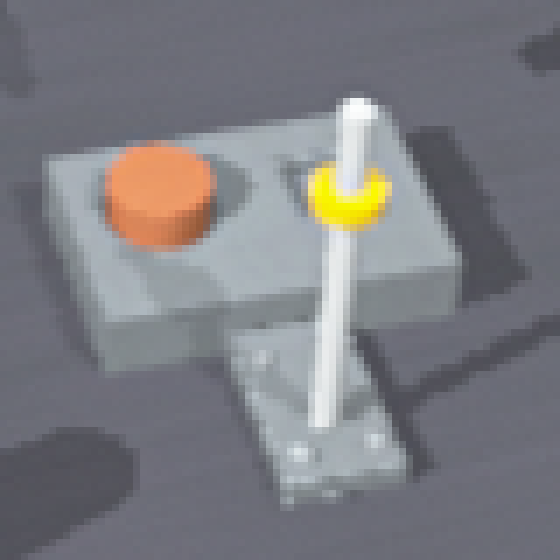

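The collar's mid-height comes out at about 0.132 m in both scene and top. Now I move above the red loupe.

Request:
arm_command --moves "-0.14 -0.767 0 0;-0.14 -0.767 0 0;-0.14 -0.767 0 0;-0.14 -0.767 0 0;-0.14 -0.767 -0.1 0;-0.14 -0.767 -0.1 0;-0.14 -0.767 -0.1 0;-0.14 -0.767 -0.2 0;-0.14 -0.767 -0.2 0;-0.14 -0.767 -0.2 0.005;0 0 0 0;0 0 0 0;0 0 0 0"

```text
time: 12.6
eef_pos: [0.5132, -0.2492, 0.1542]
orientation: [[-0.0, -0.999, 0.054], [0.001, 0.054, 0.999], [-1.0, 0.001, 0.001]]
wrist_force: [0.5, 1.0, -0.1]
opening: 0.0848
```

```bash
python3 w.py w8
python3 - <<'E'
from h import *
d=load('s7');print('posttop',proj(d,[[.6727,.0091,.175]]))
d=load('w8')
for lo,hi in(((0,150,80),(6,255,255)),((172,150,80),(180,255,255))):
  for c in blobs(d['im'],lo,hi,100):
    r=cv2.boxPoints(cv2.minAreaRect(c)); print(r.round(1).tolist());q=onz(d,r,.02);print(q.round(4).tolist())
E
```

```text
12.6 [ 0.5132 -0.2492  0.1542] [[-0.0, -0.999, 0.054], [0.001, 0.054, 0.999], [-1.0, 0.001, 0.001]] 0.08475420658735375
posttop [[299.90979424 185.49733684]]
[[245.60000610351562, 123.0999984741211], [259.8999938964844, 122.9000015258789], [261.5, 206.0], [247.1999969482422, 206.1999969482422]]
[[0.4519, -0.2551, 0.02], [0.4524, -0.2405, 0.02], [0.5429, -0.243, 0.02], [0.5423, -0.2591, 0.02]]
```

View pics/w8.png

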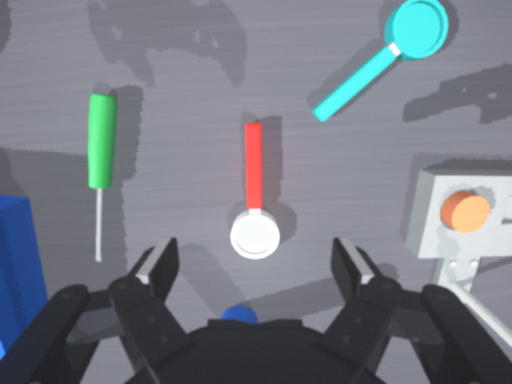

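The red loupe lies at (254,165), with its lens at (255,234) between the jaws. The tool is already close to on line, so I descend and grip.

Request:
arm_command --moves "-0.02 -0.035 -0.6 0.008;0 0 -0.6 0;0 0 -0.6 0;0 0 -0.6 0;0 0 -0.6 0;0 0 -0.6 0;0 0 -0.6 0;0 0 -0.4 0;0 0 -0.25 0;0 0 -0.13 0;0 0 0 0;0 0 0 0"

```text
time: 13.85
eef_pos: [0.5128, -0.2514, 0.0057]
orientation: [[0.001, -0.999, 0.047], [-0.0, 0.047, 0.999], [-1.0, -0.001, -0.0]]
wrist_force: [-0.3, 0.7, -0.0]
opening: 0.0848
```

```bash
python3 w.py w9
```

```text
13.85 [ 0.5128 -0.2514  0.0057] [[0.001, -0.999, 0.047], [-0.0, 0.047, 0.999], [-1.0, -0.001, -0.0]] 0.08479032923289628
```

View pics/w9.png

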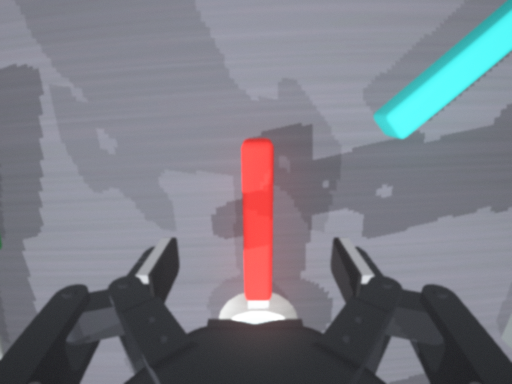

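The handle (column 258) is centred between the pads, so I close.

Request:
arm_command --moves "0 0 0 0;0 0 0 0;0 0 0 0;0 0 0 0;0 0 0 0;0 0 0 0;0 0 0 0;0 0 0 0;0 0 0 0;0 0 0 0;0 0 0 0;0 0 0 0" --fingers 0 --grip_force 80

```text
time: 15.1
eef_pos: [0.5124, -0.2513, 0.0055]
orientation: [[0.0, -0.999, 0.047], [0.0, 0.047, 0.999], [-1.0, -0.0, 0.0]]
wrist_force: [-1.7, 1.7, 5.5]
opening: 0.0139
```

Request:
arm_command --moves "0 0 0.3 0;0 0 0.5 0;0 0 0.5 0;0 0 0.5 0;0 0 0.5 0;0 0 0.5 0;0 0 0.5 0;0 0 0.5 0;0 0 0.27 0;0 0 0 0;0 0 0 0;0 0 0 0;0 0 0 0"

```text
time: 16.4
eef_pos: [0.5119, -0.2511, 0.1265]
orientation: [[-0.001, -0.999, 0.047], [0.0, 0.047, 0.999], [-1.0, 0.001, 0.0]]
wrist_force: [0.1, 0.1, -1.3]
opening: 0.0137
```

```bash
python3 w.py w10
python3 - <<'E'
from h import *
shot('scene','s10');shot('top','t10')
im=load('s10')['im'][:,:,::-1];cv2.imwrite('pics/s10c.png',cv2.resize(im[110:260,130:330],None,fx=4,fy=4,interpolation=cv2.INTER_CUBIC))
E
```

```text
16.4 [ 0.5119 -0.2511  0.1265] [[-0.001, -0.999, 0.047], [0.0, 0.047, 0.999], [-1.0, 0.001, 0.0]] 0.013716208992241796
```

View pics/s10c.png

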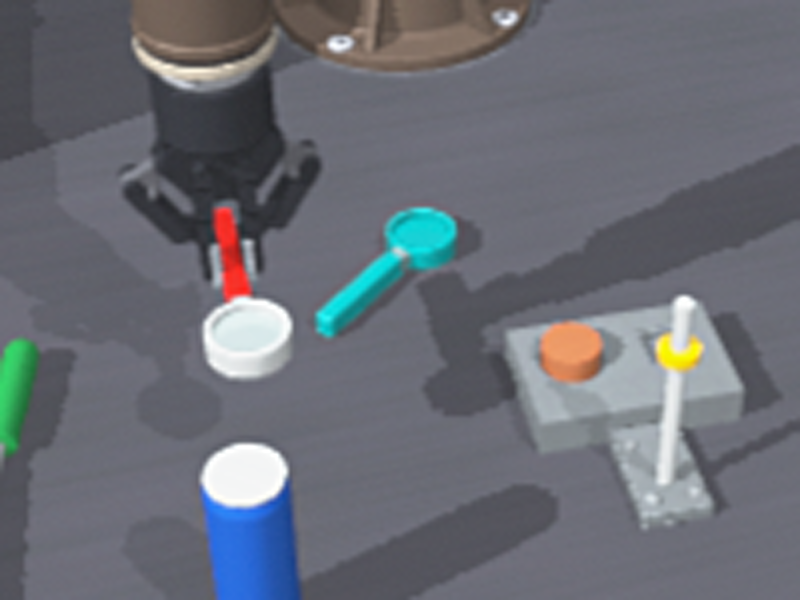

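View pics/w10.png

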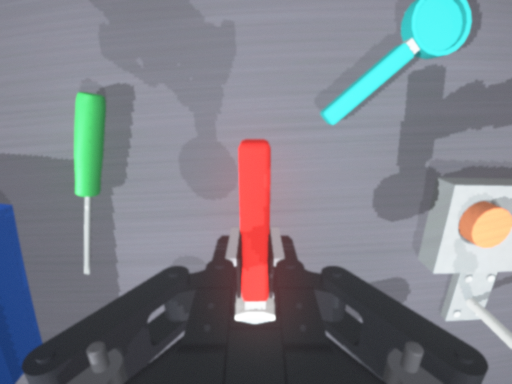

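View pics/t10.png

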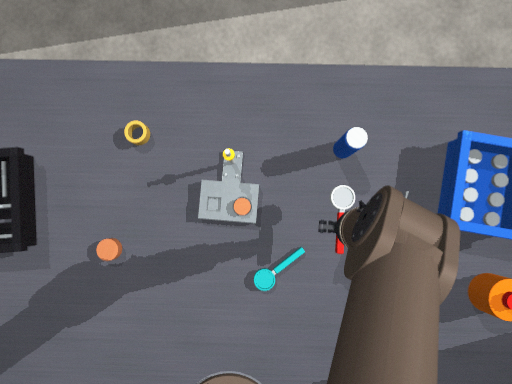

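The loupe is held with its handle in the same place in the wrist view as before the lift, so it's level. The lens is at about (343,197) in top and (192,194) in scene. I'll triangulate its position.

Run:
```python
from h import *
def tri(a,ua,b,ub):
    c1,v1=ray(a,[ua]);c2,v2=ray(b,[ub]);v1=v1[0]/np.linalg.norm(v1);v2=v2[0]/np.linalg.norm(v2)
    s=np.linalg.lstsq(np.c_[v1,-v2],c2-c1,rcond=None)[0];p,q=c1+s[0]*v1,c2+s[1]*v2
    return (p+q)/2,np.linalg.norm(p-q)
t=load('t10');s=load('s10')
def wh(d,roi):
    x0,y0,x1,y1=roi;hsv=cv2.cvtColor(d['im'],cv2.COLOR_RGB2HSV)[y0:y1,x0:x1]
    m=cv2.inRange(hsv,np.array((0,0,175)),np.array((180,40,255)))
    cs=cv2.findContours(m,cv2.RETR_EXTERNAL,cv2.CHAIN_APPROX_NONE)[0];c=max(cs,key=lambda c:len(c));x,y,w,h=cv2.boundingRect(c);return (x+x0,y+y0,w,h)
bt=wh(t,(325,180,362,212));bs=wh(s,(175,180,210,212));print(bt,bs)
ct=[bt[0]+(bt[2]-1)/2,bt[1]+(bt[3]-1)/2];cs=[bs[0]+(bs[2]-1)/2,bs[1]+(bs[3]-1)/2]
print(tri(t,ct,s,cs)); 
yaw=np.radians(-2.7);g=manip.state()['eef_pos'];print('pred',g[:2]+.066*np.array([np.cos(yaw),np.sin(yaw)]))
```

```text
(331, 185, 24, 27) (181, 184, 22, 21)
(array([ 0.57685004, -0.25418109,  0.13089992]), np.float64(0.002992167261188275))
pred [ 0.57810867 -0.25431772]
```

Request:
arm_command --moves "-0.05 0.3 0.03 0;-0.05 0.5 0 0;-0.06 0.6 0 0;-0.06 0.6 0 0;-0.06 0.6 0 0;-0.06 0.6 0 0;-0.06 0.6 0 0;-0.06 0.6 0 0;-0.06 0.6 0 0;-0.06 0.6 0 0;-0.05 0.6 0 0;-0.05 0.6 0 0;-0.05 0.5 0 0;0 0.3 0 0;0 0.19 0 0;0 0 0 0;0 0 0 0;0 0 0 0;0 0 0 0"

```text
time: 18.45
eef_pos: [0.4905, -0.0183, 0.1281]
orientation: [[-0.0, -0.999, 0.048], [-0.0, 0.048, 0.999], [-1.0, 0.0, -0.0]]
wrist_force: [1.1, 0.2, -1.2]
opening: 0.0137
```

```bash
python3 w.py w11
python3 - <<'E'
from h import *
shot('scene','s11');shot('top','t11')
im=load('s11')['im'][:,:,::-1];cv2.imwrite('pics/s11c.png',cv2.resize(im[130:250,220:340],None,fx=5,fy=5,interpolation=cv2.INTER_CUBIC))
im=load('t11')['im'][:,:,::-1];cv2.imwrite('pics/t11c.png',cv2.resize(im[130:250,180:300],None,fx=5,fy=5,interpolation=cv2.INTER_CUBIC))
E
```

```text
18.45 [ 0.4905 -0.0183  0.1281] [[-0.0, -0.999, 0.048], [-0.0, 0.048, 0.999], [-1.0, 0.0, -0.0]] 0.013734814116564997
```

View pics/s11c.png

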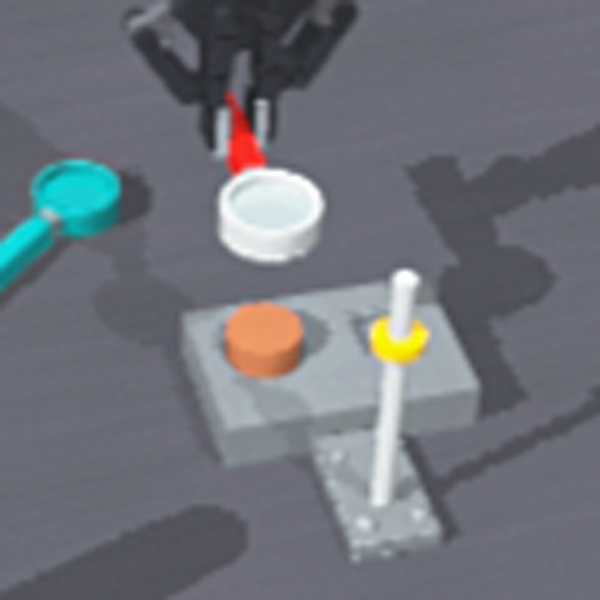

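View pics/t11c.png

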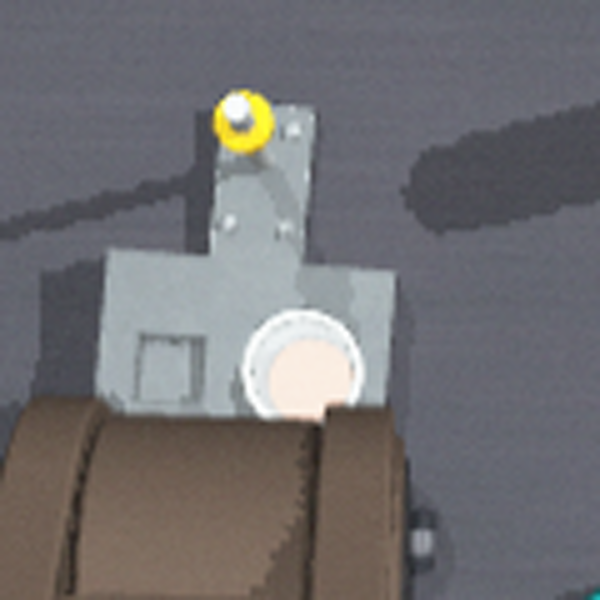

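View pics/w11.png

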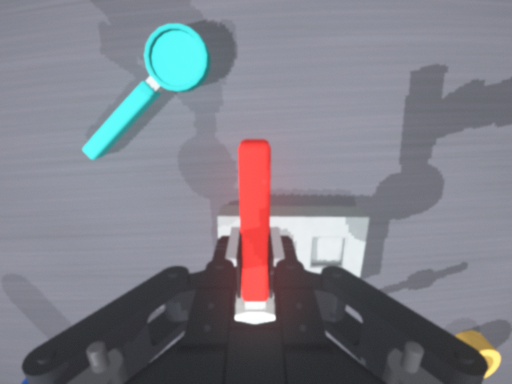

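The lens ring is over the blank in top, centred near (240.6,203.6), and at about (274,172) in scene. I'll fit its position from both.

Run:
```python
from h import *
t=load('t11');s=load('s11')
ft=lambda p:[p[0]/5+180-.4,p[1]/5+130-.4]; fs=lambda p:[p[0]/5+220-.4,p[1]/5+130-.4]
print('top lens @.142',onz(t,[ft((303,368))],.142),'blank @.046 thru top0:')
print('scene bbox obs',fs((219,169)),fs((325,263)))
a=np.linspace(0,2*np.pi,90)
for x,y,z in((.5565,-.0215,.132),(.5565,-.0215,.127),(.5565,-.0215,.137),(.5535,-.0215,.132)):
  for n,d in(('s',s),('t',t)):
    q=np.vstack([proj(d,np.c_[x+.028*np.cos(a),y+.028*np.sin(a),0*a+z+e]) for e in(-.01,.01)])
    print(n,x,y,z,q.min(0).round(1),q.max(0).round(1))
print('top obs bbox',ft((243,308)),ft((363,0)))
# blank check, scene
x,y=.5555,-.0202
for d,n in((s,'s'),):
    for z in(.034,.038):
        q=np.vstack([proj(d,np.c_[x+.022*np.cos(a),y+.022*np.sin(a),0*a+z+e]) for e in(-.004,.012)]);print('blank',z,q.min(0).round(1),q.max(0).round(1))
for c in blobs(s['im'],(3,100,80),(16,255,255),50):
    b=cv2.boundingRect(c)
    if 250<b[0]<300 and b[1]>150: print(b)
```

```text
top lens @.142 [[ 0.55848111 -0.02134871  0.142     ]] blank @.046 thru top0:
scene bbox obs [263.40000000000003, 163.4] [284.6, 182.2]
s 0.5565 -0.0215 0.132 [262.6 163.6] [283.1 182.1]
t 0.5565 -0.0215 0.132 [228.  191.8] [252.7 216.4]
s 0.5565 -0.0215 0.127 [262.5 165. ] [283.  183.5]
t 0.5565 -0.0215 0.127 [228.2 191.9] [252.8 216.4]
s 0.5565 -0.0215 0.137 [262.6 162.2] [283.2 180.7]
t 0.5565 -0.0215 0.137 [227.8 191.7] [252.7 216.4]
s 0.5535 -0.0215 0.132 [262.2 163. ] [282.8 181.4]
t 0.5535 -0.0215 0.132 [227.9 193.1] [252.7 217.7]
top obs bbox [228.2, 191.2] [252.2, 129.6]
blank 0.034 [264.2 190.4] [279.6 204.7]
blank 0.038 [264.2 189.4] [279.6 203.7]
(265, 191, 15, 14)
```

Run:
```python
from h import *
s=load('s11')
for c in blobs(s['im'],(20,120,80),(36,255,255),8):
    b=cv2.boundingRect(c)
    if 285<b[0]<310 and 180<b[1]<210: print('collar',b)
st=manip.state();print(st['time'],np.abs(st['joint_vel']).max(),st['opening'],st['wrist_force'].round(1))
print(manip.job_done())
```

```text
collar (294, 194, 11, 9)
18.6 0.1622099802800809 0.014030360594452585 [ 0.2 -0.3 -1.1]
the job is handed in; nothing more can be done
None
```

I set the 44 mm copper blank in the round pocket and let go. Then I picked up the red loupe by its handle and handed in at 18.6 s, holding it level over the blank. The hand-in gave no verdict, so success rests on my own checks:

- **Blank:** it lies flat and fully home. Its outline matched a seated disc to within about a millimetre in the wrist view before the loupe was lifted, and again in the scene view at the end.
- **Lens position:** the centre is at about (0.557, -0.021, 0.132) m, so it is 1–2 mm off the blank's centre.
- **Lens height:** it matches the collar's mid-height, which I measured as 0.132 m. One partly hidden wrist view gave 0.1275 m for the collar, but the scene and top views agreed on 0.132 m.
- **Loupe grip:** it is held firmly, with about 14 mm finger opening, and clear of the die and the blank. I judged it level because it sat the same in the wrist view after the lift as before.
- **Other objects:** the collar's outline is identical to the start. The can, bushing and screwdriver show no sign of being touched in the pictures where they were visible. I did not measure their positions again.

No check failed.

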